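Tip a cheese mould to the drain mark and level it again

ROBOT

A 6-joint arm with a two-finger parallel gripper is mounted at the origin on the work surface. World frame = base frame: x ahead of the robot, y to its left, z up, the work surface at z = 0. Lengths are in m, angles in rad, forces in N, time in s.
With the tool pointing down it reaches from about 0.35 to 0.875 m from the base axis. Payload 4.2 kg.
Tool frame: the origin (TCP) lies midway between the tips of the shut fingers; the grasp point (between the pads) lies 19 mm behind it; z points along the fingers, y is the line along which they close (so a half turn about z gives the same grasp; the last joint's range is limited). The gripper opens to 85 mm and grips with 20 to 120 N. Pads are 22 mm wide; open, the fingers measure 114 mm over their backs; the gripper's body (76 mm by 85 mm) begins 54 mm behind the grasp point. The pads swing forward as they close: fully open they stand 13 mm farther back than shut.
Start: joints at [1.368, 0.385, 0.008, 0, -1.194, -0.259], TCP at [0.278, 0.56, 0.211] pointing down, gripper open.
Joint ranges: [-3.14, 3.14], [-1.21, 2.06], [-1.07, 1.41], [-3.16, 2.05], [-2.99, -0.16], [-3.1, 3.1]. Speed limits (rad/s): [2.79, 2.79, 3.14, 3.14, 3.14, 3.14].

INTERFACE

Orientations are given as a unit quaternion [x, y, z, w].
In Python, from bench import * gives the robot as it stands.
- The arm moves only by the tool apply_moves, never from a script. Its argument "motion" is a list of rows, each a list of 3 entries, a list of its own where there are three numbers: the shift along the tool's x, y, z in mm, then the turn about the tool's z in degrees, then the finger opening in mm, from 0 to 85.4. A call has 1 to 20 rows; each row is the pose to reach, as a shift and turn from the pose commanded when the call began, along the tool's axes at that moment; what a row does not reach only later rows make up. A row lasts 1/8 s, in which the tool goes at most 62.5 mm and 10.7 degrees, less where a joint would pass 70% of its speed; a pose out of reach is approached as far as the arm can. A call with a gripper value outside its range is refused whole. The fingers move at their own pace and stop on an object; "force" is the grip in N (left out, the last holds). Time passes only in rows, so rows that repeat a pose let the fingers close. It gives the time, the measured TCP pose, the force, the opening and the grip force at its end, in the units of the state.
- observe(): the state, without advancing time (a new reading comes with each control period).
- snapshot(name): name is "side" or "top" or "wrist"; returns the picture (420x560x3 uint8, red, green, blue); there is no depth.
- get_calibration(name): a dict with "mtx" (3x3 intrinsics, pixels), "world_to_cam" (4x4, takes a point from world to camera coordinates); the wrist camera has in their place "mount" (4x4, takes a point from camera to tool coordinates, whose origin is the TCP and whose axes are the flange's). Camera axes: x right, y up, looking along -z (the intrinsics and any distortion apply to the point x, -y, -z); pixel columns grow to the right and rows downward; lengths in m; the calibration is good to about 2 mm. The wrist camera is an equidistant fisheye: a pixel r from the principal point sees the ray r / f radians off the axis. A picture is of the moment at which its call begins: read the wrist's pose just before it. get_calibration takes no time and is no camera call.
- hand_in(): hands the job in; it is judged then, once.
Trained networks look in the newest picture that a camera, given by its name, has taken for a name from the list of things; names that differ only in an ending like _2 or _b are one class to them, and where a whole thing is asked for, a point or a joint stands for the part that bears it (a point fixed in the world has none). Each returns a list of dicts, best first, with "p" (0 to 1); they miss things now and then, are a little off and sometimes report something else, mostly with a low value. They report only what shows in the picture. A call takes as long as a camera call. They do not tell look-alikes from the thing itself.
- spot_in(camera, thing): "point" ([column, row] as shares, 0 to 1, of the picture: columns of its width, rows of its height, amid what is visible of it).
- outline_of(camera, thing): "pixels" (420x560 bool, what is visible of it) and "point" ([column, row] as shares, 0 to 1, of the picture: columns of its width, rows of its height, amid what is visible of it).
The state is a dict: "time_s": time; "q": joint angles; "qd": joint speeds; "joint_efforts": joint torques, N m; "ee_pos": TCP position; "orientation": TCP orientation; "ft_force": force on the tool from outside, world axes, zero at the start; "torque": the same for the moment, N m; "grip_width": opening from 0.0 (shut) to 1.0 (fully open); "grip_force": force on a finger pad.
Only numpy, scipy, OpenCV 4.12 (cv2) and the standard library are available. Lean on these libraries where they do the work, as an engineer would, in place of code of your own. Each camera call takes 0.05 s, during which the arm holds its last target. There are 200 camera calls.

TASK

Push the drip pan along the table until it stands square against the foot of the tipping stand, centred under the mould's lip, and only then tip the mould by the blue bar until its black pointer lines up with the red drain mark, without going well past it. Keep it at the mark for three seconds, then bring the mould back level (pointer on the green zero tick) and let go. The pan stays in place, and the red mark, the small yellow cheese, the brush, the wooden block and the brown board are left where they are.

Things in the scene. Friction and masses are not known exactly. Their poses are not given: they have to be found in the camera images.
- stand: Steel tipping stand, fixed. Origin: centre of underside. Foot plate 240 (x) x 70 (y) x 14 mm high; posts 16 x 30 mm at x = -100 and +100. Hinge axis along its x, 135 mm up. The mould tips towards its +y; the pan belongs there, long side against the foot's edge (pan centre at x 0, y 95 mm). White scale on the +x post facing +x, black tick every 10 degrees, green zero tick straight up.
- cradle (a joint): Tilt in rad of the steel mould (132 mm across, 95 high, holding a white cheese) with bail bar and pointer, one rigid piece: 0 = level, positive = tipped to the stand's +y. Range -0.35 to 1.2. Stiff hinge, stays where left (about 4 N at the bar moves it). Level, the rim is 40 mm above the axis, the bottom 55 mm below.
- mark (a joint): Angle in rad, same zero and sense as joint cradle, at which the red drain mark is set on the scale: the tilt to reach. Not to be moved.
- stand_axis (a point): Point on the hinge axis midway between the posts, 135 mm above the table; axes are the stand's.
- bail_grip (a point): Middle of the bar over the mould that one tips it by: round, 14 mm diameter, blue over 110 mm, parallel to the hinge axis (the stand's x), 135 mm from the axis, straight above it when level. It turns with the mould: its z points away from the axis. Bare 10 mm rods go down from the bar at 80 mm either side.
- pointer_tip (a point): Tip of the black pointer that turns with the mould, 94 mm from the axis, at the stand's x = +119 mm. Straight up when the mould is level.
- mark_tip (a point): Inner end of the red drain mark (tab 14 x 9 x 34 mm), 97 mm from the axis, same x as the pointer; its z points away from the axis.
- lip (a point): Outer edge of the 34 mm wide pouring lip on the mould's rim, on its +y side, 85 mm from the mould's centre line.
- pan: Open aluminium drip pan, loose, 170 (its x) x 120 (its y) x 35 mm high, walls and floor 4 mm, 0.3 to 0.65 kg. Origin: centre of its underside.
- small_cheese: Bystander, loose: small yellow cheese wheel lying flat, 110 mm across, 50 high; origin centre of underside. Leave alone.
- rind_brush: Bystander, loose: wooden brush lying on the table, 170 mm long; long axis its x; about 30 mm high. Leave alone.
- spruce_block: Bystander, loose: plain wooden block 160 x 70 x 45 high lying on the table; origin centre of underside. Leave alone.
- press_board: Bystander, loose: brown wooden board 160 x 130 x 22 thick lying flat; origin centre of underside. Leave alone.
There are look-alikes about, which are no part of the job. Several things look just like the pan: the one meant starts farthest to the robot's right.

How it is judged:
By the outcome, as a careful person would: the job done as asked, in the order asked, and still so for the second after the job is handed in, with the robot touching nothing.
It also fails if it takes over 72 s, if anything falls off the work surface, if the arm or the gripper's body presses on something with over 40 N, if the wrist force passes 120 N, or if a joint passes its speed limit or range.

## Working session

There is one attempt and no reset: what is moved stays moved. The work goes in short steps, Python scripts to look and compute and a tool call to move; the robot and the scene stay as the last step left them, time stands still between calls to the robot, and variables do not carry over. Pictures are saved under pics/ and viewed, at most 10 in all, crops included, and the job is handed in when it is done.

Besides the shell and the picture viewer there is one more tool, called after ">>>" in YAML: its name, and indented under it one key for each argument. apply_moves: Moves the arm, as the interface text tells. Its arguments: {"type":"object","properties":{"motion":{"type":"array","items":{"type":"array"}},"force":{"type":"number"}},"required":["motion"]}

```bash
ls; mkdir -p pics; python3 - <<'E'
from bench import *
import cv2,json
s=observe();print(s)
a=snapshot("top");b=snapshot("side")
cv2.imwrite("pics/top0.png",a[:,:,::-1]);cv2.imwrite("pics/side0.png",b[:,:,::-1])
for n in("top","side","wrist"):print(n,get_calibration(n))
for n in ("top","side"):
  for t in("pan","stand","bail_grip","pointer_tip","mark","lip"):
    print(n,t,[(round(d["p"],2),[round(d["point"][0]*560),round(d["point"][1]*420)]) for d in spot_in(n,t)])
E
```

```text
pics
{'time_s': 0.0, 'q': array([ 1.36758644e+00,  3.85560511e-01,  6.60723070e-03, -5.02859954e-04,
       -1.19401422e+00, -2.58579379e-01]), 'qd': array([-0.00078357, -0.00077238,  0.0020626 , -0.00067027,  0.00048547,
        0.00013216]), 'joint_efforts': array([-1.12537145e-04, -3.92281222e+01,  1.88393158e+01,  4.18596447e+00,
       -4.76145142e-03,  1.01477930e-06]), 'ee_pos': array([0.2781817 , 0.55896163, 0.21011141]), 'orientation': array([ 9.73440216e-01, -2.28938667e-01, -2.03552538e-04,  1.09164014e-03]), 'ft_force': array([-0.79432233,  0.04189596,  0.15284528]), 'torque': array([ 0.05125203, -0.04032953, -0.02364225]), 'grip_force': 0.0, 'grip_width': 0.9986373028035103}
top {'mtx': array([[541.67115587,   0.        , 275.89873034],
       [  0.        , 541.67115587, 204.31212174],
       [  0.        ,   0.        ,   1.        ]]), 'world_to_cam': array([[ 0.0095452 , -0.99988232,  0.01200961, -0.01782387],
       [ 0.98212859,  0.011632  ,  0.18785136, -0.50288833],
       [-0.18796895,  0.01000191,  0.98212404, -1.87666331],
       [ 0.        ,  0.        ,  0.
[... 766 characters left out ...]
180938e-04,
        -7.56990648e-04],
       [-3.77023132e-04,  2.72892079e-01, -9.62044578e-01,
        -1.63180385e-01],
       [ 0.00000000e+00,  0.00000000e+00,  0.00000000e+00,
         1.00000000e+00]])}
top pan [(0.94, [178, 191]), (0.6, [172, 281]), (0.56, [242, 218]), (0.16, [121, 220])]
top stand [(0.73, [242, 219]), (0.64, [297, 195])]
top bail_grip [(0.75, [296, 198])]
top pointer_tip [(0.96, [301, 197])]
top mark []
top lip [(0.68, [299, 195]), (0.59, [297, 197])]
side pan [(0.85, [349, 327]), (0.78, [284, 261]), (0.73, [234, 312])]
side stand [(0.77, [276, 199])]
side bail_grip [(0.82, [274, 190])]
side pointer_tip [(0.92, [277, 191])]
side mark []
side lip [(0.69, [277, 191])]
```

```bash
python3 - <<'E'
import cv2,numpy as np
a=cv2.imread("pics/top0.png");b=cv2.imread("pics/side0.png")
cv2.imwrite("pics/top0b.png",cv2.resize(a,(784,588),interpolation=3))
cv2.imwrite("pics/side0b.png",cv2.resize(b,(784,588),interpolation=3))
E
```

```text
(no output)
```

View pics/top0b.png

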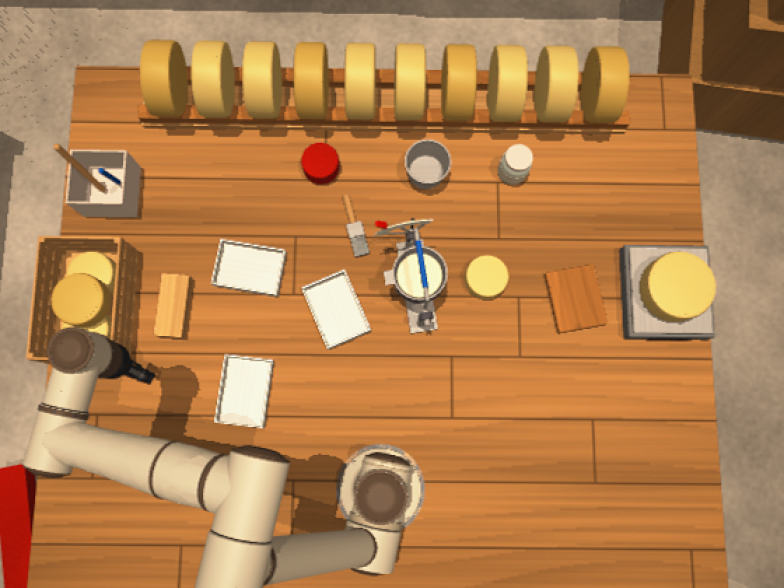

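View pics/side0b.png

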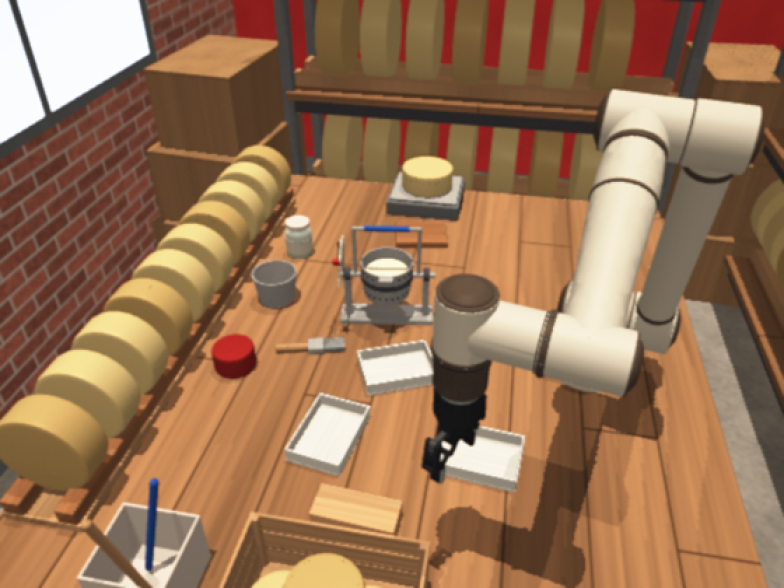

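The top view shows the stand at about (418,275), with the red mark on its left, so it tips to world +y. The pan meant is the rightmost one, at (336,308), and the brush at (357,235) lies close to the target area. The side view agrees. Next I'll get coarse positions and zoom in on this area.

```bash
cat > h.py <<'E'
from bench import *
import numpy as np,cv2
from scipy.spatial.transform import Rotation as R
def proj(n,P,st=None):
    P=np.atleast_2d(P).astype(float);c=get_calibration(n);K=c["mtx"]
    if n=="wrist":
        T=np.eye(4);T[:3,:3]=R.from_quat(st["orientation"]).as_matrix();T[:3,3]=st["ee_pos"]
        W=np.linalg.inv(T@c["mount"])
    else: W=c["world_to_cam"]
    X=P@W[:3,:3].T+W[:3,3];X=X*[1,-1,-1]
    if n=="wrist":
        r=np.hypot(X[:,0],X[:,1]);th=np.arctan2(r,X[:,2]);u=X[:,:2]/r[:,None]*th[:,None]
    else: u=X[:,:2]/X[:,2:]
    return u*K[0,0]+K[:2,2]
def ground(n,px,z=0,st=None,g=(0.55,0)):
    from scipy.optimize import least_squares
    return np.array([least_squares(lambda q:proj(n,[q[0],q[1],z],st)[0]-p,g).x for p in np.atleast_2d(px)])
E
python3 - <<'E'
from h import *
k=560/784
# pan rim corners at z .035 (top view)
print(ground("top",np.array([[303,288],[345,270],[371,328],[328,347]])*k,0.035).round(3))
print("brush",ground("top",np.array([[347,197],[367,252],[352,257]])*k,0.02).round(3))
print("bar",ground("top",np.array([[415,237],[427,290]])*k,0.27).round(3))
print("stand foot",ground("top",np.array([[410,333],[436,331]])*k,0.01).round(3))
print("marktip",ground("top",np.array([[382,225]])*k,0.2).round(3))
for n in ("top","side"):
  spot_in(n,"pan")if 0 else None
a=cv2.imread("pics/top0.png")[120:260,190:330];cv2.imwrite("pics/c1.png",cv2.resize(a,(590,590),interpolation=2))
E
```

```text
[[0.498 0.2  ]
 [0.546 0.094]
 [0.397 0.025]
 [0.348 0.132]]
brush [[0.746 0.093]
 [0.598 0.038]
 [0.584 0.077]]
bar [[ 0.575 -0.074]
 [ 0.453 -0.101]]
stand foot [[ 0.389 -0.075]
 [ 0.395 -0.141]]
marktip [[0.621 0.001]]
```

View pics/c1.png

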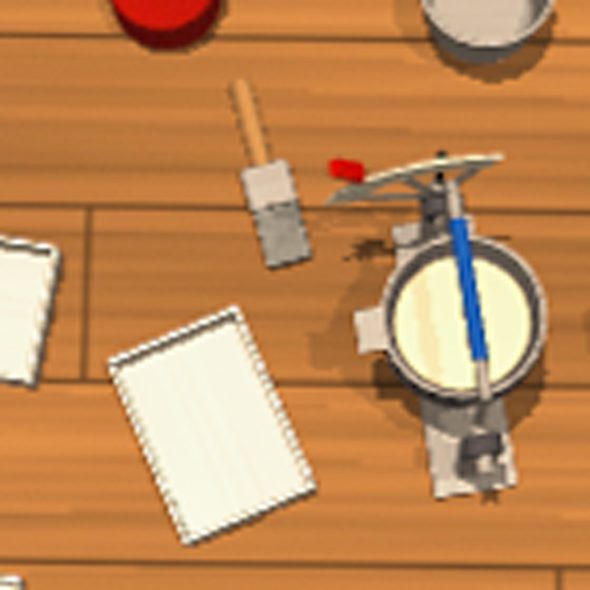

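The zoomed crop shows the pan rim corners at (110,360), (238,312), (315,490) and (187,543). The stand foot spans from (435,495) to about (395,230), and the brush head's near end is at (270,268) and (308,255). The pan clears the brush by about 25 mm at its target. Next is a look from above with the wrist camera.

>>> apply_moves:
  motion:
    - [[359,334,-120],-39,0]
    - [[359,334,-120],-39,0]
    - [[359,334,-120],-39,0]
    - [[359,334,-120],-39,0]
    - [[359,334,-120],-39,0]
    - [[359,334,-120],-39,0]
    - [[359,334,-120],-39,0]
    - [[359,334,-120],-39,0]
    - [[359,334,-120],-39,0]
    - [[359,334,-120],-39,0]
    - [[359,334,-120],-39,0]
    - [[359,334,-120],-39,0]

```text
time_s: 2.2
ee_pos: [0.4506, 0.1016, 0.3308]
orientation: [0.994, 0.11, -0.0, 0.0]
ft_force: [0.3, 0.1, 0.9]
grip_width: -0.002
grip_force: 0.0
```

```bash
python3 - <<'E'
from h import *
import pickle
s=observe();a=snapshot("wrist");print(s["time_s"],s["ee_pos"],R.from_quat(s["orientation"]).as_matrix()[:,0])
pickle.dump((s,a),open("w1.pkl","wb"))
cv2.imwrite("pics/w1.png",cv2.resize(a[:,:,::-1],(784,588),interpolation=2))
E
```

```text
2.2 [0.45062557 0.10161934 0.3308443 ] [ 9.75658671e-01  2.19293401e-01 -7.50177573e-04]
```

View pics/w1.png

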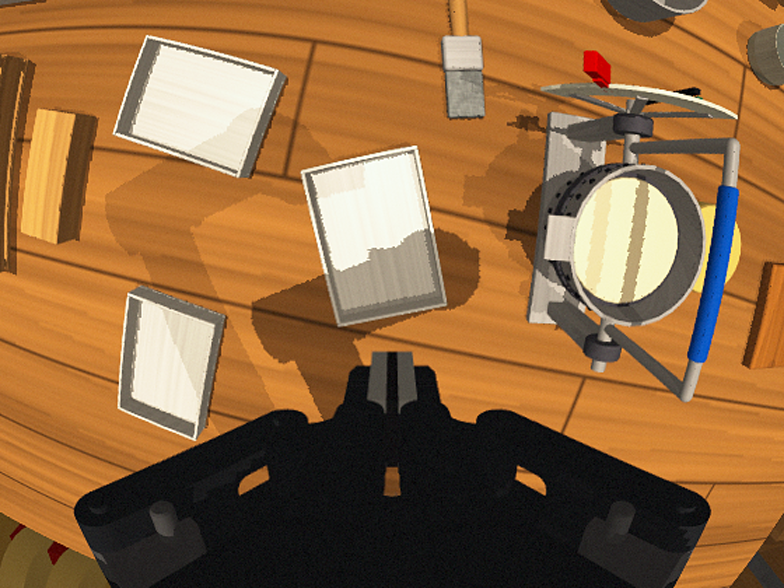

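The wrist view shows the pan rim corners at (302,172), (416,147), (446,304) and (339,325). The foot's +y edge runs from (551,113) to (530,322), the bar ends are at (728,188) and (700,360), and the red mark is at (597,68). I'll fit the stand, tilt, mark and pan from these.

```bash
cat > fit.py <<'E'
from h import *
import pickle
from scipy.optimize import least_squares
def SP(p,pts): # stand pts -> world
    c,s=np.cos(p[2]),np.sin(p[2]);P=np.array(pts,float)
    return np.c_[p[0]+c*P[:,0]-s*P[:,1],p[1]+s*P[:,0]+c*P[:,1],P[:,2]]
def ax(x,r,t): return [x,r*np.sin(t),.135+r*np.cos(t)]
E
python3 - <<'E'
from fit import *
s,a=pickle.load(open("w1.pkl","rb"))
k=560/784
w=np.array([[551,113],[530,322],[728,188],[700,360],[597,68]])*k
t=np.array([[435,497],[516,486],[458,220],[480,360],[347,170]])/4.214+[190,120]
def res(p,full=False):
    W=SP(p,[[.12,.035,.014],[-.12,.035,.014],ax(.055,.135,p[3]),ax(-.055,.135,p[3]),ax(.119,.114,p[4])])
    T=SP(p,[[-.12,.035,.014],[-.12,-.035,.014],ax(.055,.135,p[3]),ax(-.055,.135,p[3]),ax(.119,.114,p[4])])
    return np.r_[(proj("wrist",W,s)-w),(proj("top",T)-t)*2.].ravel()
f=least_squares(res,[.51,-.09,.21,0,.8],x_scale=[.01,.01,.05,.05,.05]);print(f.x.round(4),np.degrees(f.x[2:]).round(2));print(f.fun.reshape(-1,2).round(1))
pw=np.array([[302,172],[416,147],[446,304],[339,325]])*k
C=[[.085,.06,.035],[.085,-.06,.035],[-.085,-.06,.035],[-.085,.06,.035]]
g=least_squares(lambda p:(proj("wrist",SP(p,C),s)-pw).ravel(),[.447,.113,.43],x_scale=[.01,.01,.05])
print(g.x.round(4),np.degrees(g.x[2]),g.fun.round(1))
pickle.dump((f.x,g.x),open("fit1.pkl","wb"))
tgt=SP(f.x,[[0,.095,0]])[0];print("target",tgt)
br=ground("wrist",np.array([[446,118],[485,117]])*k,0.02,s);print("brush",br)
# brush in stand frame
c,sn=np.cos(f.x[2]),np.sin(f.x[2]);print((br-f.x[:2])@np.array([[c,-sn],[sn,c]]))
print("pan corners in stand",((SP(g.x,C)[:,:2]-f.x[:2])@np.array([[c,-sn],[sn,c]])).round(3))
E
```

```text
[ 0.5122 -0.0898  0.1692  0.0072  0.7315] [ 9.69  0.41 41.91]
[[ 0.4 -1.2]
 [ 0.   1. ]
 [ 1.9  0. ]
 [-1.1 -0. ]
 [ 0.7  1.3]
 [-0.2 -0.1]
 [-0.1 -1. ]
 [-1.2 -0.7]
 [ 0.1  0.1]
 [-1.8  0. ]]
[0.4462 0.1179 0.4258] 24.395156858242203 [-1.3 -1.   0.8 -1.4  1.4  1.2 -0.8  1.6]
target [0.49622104 0.00380334 0.        ]
brush [[0.58419585 0.07509535]
 [0.59591534 0.03582758]]
[[0.09872139 0.15046353]
 [0.10366272 0.10978323]]
pan corners in stand [[ 0.037  0.295]
 [ 0.067  0.179]
 [-0.097  0.136]
 [-0.128  0.252]]
```

>>> apply_moves:
  motion:
    - [[-12,-74,0],-11.7,40]
    - [[-12,-74,60],-11.7,40]
    - [[-12,-74,120],-11.7,40]
    - [[-12,-74,180],-11.7,40]
    - [[-12,-74,240],-11.7,40]
    - [[-12,-74,290],-11.7,40]
    - [[-12,-74,310],-11.7,40]
    - [[-12,-74,320],-11.7,40]
    - [[-12,-74,320],-11.7,40]

```text
time_s: 3.38
ee_pos: [0.4232, 0.1706, 0.0111]
orientation: [0.978, 0.21, -0.0, 0.0]
ft_force: [0.2, 0.5, 0.2]
grip_width: 0.467
grip_force: 0.0
```

```bash
python3 - <<'E'
from h import *
s=observe();a=snapshot("wrist");print(s["time_s"],s["ee_pos"],s["ft_force"])
cv2.imwrite("pics/w2.png",a[:,:,::-1])
E
```

```text
3.375 [0.4232438  0.17059751 0.01110027] [0.24667175 0.53500421 0.15254995]
```

View pics/w2.png

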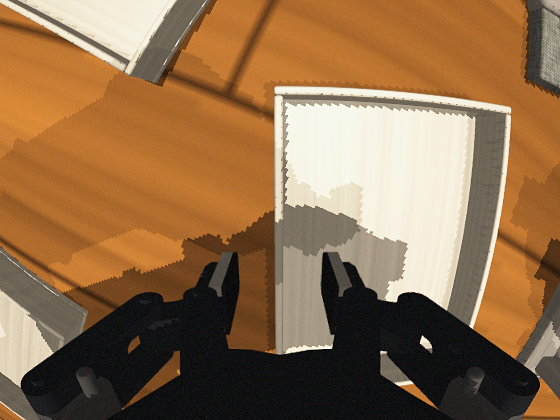

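The wall sits between the fingers and parallel to the pads. I'll close on it and slide the pan to about 4 mm short of the foot.

>>> apply_moves:
  force: 40
  motion:
    - [[0,0,0],0,0]
    - [[0,0,0],0,0]
    - [[0,0,0],0,0]
    - [[0,0,0],0,0]
    - [[1,10,0],2,0]
    - [[3,22,0],4,0]
    - [[4,34,0],6,0]
    - [[5,46,0],8,0]
    - [[7,58,0],10,0]
    - [[8,70,0],12,0]
    - [[10,82,0],14,0]
    - [[11,94,0],14.7,0]
    - [[12,104,0],14.7,0]
    - [[13,112,0],14.7,0]
    - [[14,119,0],14.7,0]
    - [[14,122,0],14.7,0]
    - [[14,122,0],14.7,0]

```text
time_s: 5.55
ee_pos: [0.4872, 0.0654, 0.0121]
orientation: [0.997, 0.083, 0.001, -0.001]
ft_force: [-2.1, 3.6, 4.9]
grip_width: 0.019
grip_force: 39.7
```

```bash
python3 - <<'E'
from h import *
import pickle
s=observe();a=snapshot("wrist");print(s["time_s"],s["ee_pos"],s["ft_force"],s["grip_width"])
pickle.dump((s,a),open("w3.pkl","wb"))
cv2.imwrite("pics/w3.png",cv2.resize(a[:,:,::-1],(784,588),interpolation=2))
E
```

```text
5.55 [0.48718179 0.06539908 0.01213546] [-2.07757542  3.62849865  4.9314793 ] 0.018761145092180107
```

View pics/w3.png

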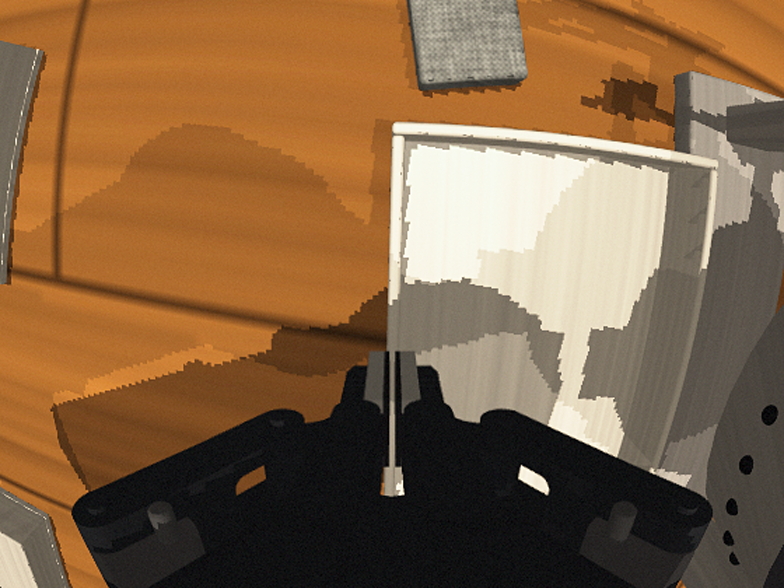

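The pan is held and nearly in place, 394 to 716 px wide. The foot's far corner is at (676,75) and the brush is clear. Now I'll check it numerically.

```bash
python3 - <<'E'
from fit import *
s,a=pickle.load(open("w3.pkl","rb"));k=560/784
f,_=pickle.load(open("fit1.pkl","rb"))
c,sn=np.cos(f[2]),np.sin(f[2]);M=np.array([[c,-sn],[sn,c]])
for nm,px,z in (("foot corner top",[676,74],.014),("foot edge",[677,152],.014),("pan rim L",[394,124],.035),("pan rim R",[716,160],.035),("rim R low",[706,270],.035),("brush",[420,88],.02),("brush",[524,80],.02)):
    g=ground("wrist",np.array(px)*k,z,s)[0];print(nm,g.round(4),((g-f[:2])@M).round(4))
# second estimate of stand yaw/pan using top
im=snapshot("top");cv2.imwrite("pics/top1.png",im[:,:,::-1])
E
```

```text
foot corner top [ 0.6205 -0.0272] [0.1172 0.0435]
foot edge [ 0.5885 -0.033 ] [0.0847 0.0432]
pan rim L [0.5697 0.0791] [0.0851 0.1568]
pan rim R [ 0.5868 -0.0375] [0.0823 0.039 ]
rim R low [ 0.5459 -0.0442] [0.0409 0.0393]
brush [0.5852 0.0728] [0.0993 0.148 ]
brush [0.596  0.0379] [0.1041 0.1118]
```

```bash
python3 - <<'E'
from fit import *
s,a=pickle.load(open("w3.pkl","rb"));k=560/784
f,_=pickle.load(open("fit1.pkl","rb"))
c,sn=np.cos(f[2]),np.sin(f[2]);M=np.array([[c,-sn],[sn,c]])
for nm,px,z in (("foot corner bot",[676,76],0),("foot edge bot",[677,152],.0),("foot top",[690,73],.014),("foot top",[690,152],.014)):
    g=ground("wrist",np.array(px)*k,z,s)[0];print(nm,g.round(4),((g-f[:2])@M).round(4))
A=a[40:130,460:560,::-1];B=pickle.load(open("w1.pkl","rb"))[1][60:250,360:460,::-1]
o=np.hstack([cv2.resize(A,(400,570),interpolation=0),cv2.resize(B,(300,570),interpolation=0)]);cv2.imwrite("pics/c2.png",o)
E
```

```text
foot corner bot [ 0.6252 -0.0364] [0.1204 0.0337]
foot edge bot [ 0.5913 -0.0425] [0.086  0.0333]
foot top [ 0.6236 -0.0343] [0.1191 0.0359]
foot top [ 0.5905 -0.0397] [0.0856 0.0363]
```

View pics/c2.png

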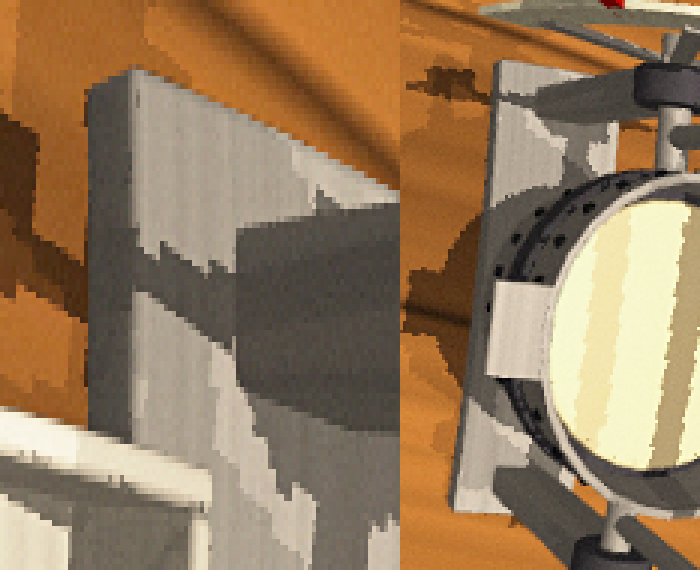

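The gap is about 4 mm, and the pan is centred within 1 mm and square. I'll push it home gently.

>>> apply_moves:
  motion:
    - [[0.5,2,0],0,0]
    - [[0.5,3,0],0,0]
    - [[0.5,4,0],0,0]
    - [[0.5,4,0],0,0]

```text
time_s: 6.15
ee_pos: [0.4875, 0.0636, 0.0121]
orientation: [0.997, 0.083, 0.001, -0.002]
ft_force: [-7.0, 13.9, 7.9]
grip_width: 0.02
grip_force: 40.1
```

>>> apply_moves:
  motion:
    - [[0,1,0],0,0]
    - [[0,1,0],0,0]
    - [[0,1,0],0,0]

```text
time_s: 6.52
ee_pos: [0.4872, 0.0631, 0.0121]
orientation: [0.997, 0.083, 0.001, -0.002]
ft_force: [-8.3, 17.1, 9.3]
grip_width: 0.019
grip_force: 40.3
```

>>> apply_moves:
  motion:
    - [[0,-3,0],0,25]
    - [[0,-3,0],0,25]
    - [[0,-3,-30],0,25]
    - [[0,-3,-60],0,25]
    - [[0,-34,-60],0,0]
    - [[0,-34,-40],0,0]
    - [[0,-34,0],0,0]
    - [[0,-34,0],0,0]
    - [[0,-28,0],0,0]
    - [[0,-24,0],0,0]
    - [[0,-21,0],0,0]
    - [[0,-19,0],0,0]
    - [[0,-17,0],0,0]
    - [[0,-17,0],0,0]

```text
time_s: 8.28
ee_pos: [0.4846, 0.0765, 0.0113]
orientation: [0.997, 0.083, 0.0, -0.0]
ft_force: [0.3, 0.5, -0.2]
grip_width: 0.005
grip_force: 0.0
```

>>> apply_moves:
  motion:
    - [[0,1,0],0,0]
    - [[0,2,0],0,0]
    - [[0,3,0],0,0]
    - [[0,4,0],0,0]
    - [[0,4,0],0,0]

```text
time_s: 8.9
ee_pos: [0.4852, 0.0726, 0.0112]
orientation: [0.997, 0.083, -0.0, 0.0]
ft_force: [-0.1, 0.3, -0.4]
grip_width: 0.001
grip_force: 0.0
```

>>> apply_moves:
  motion:
    - [[0,1,0],0,0]
    - [[0,2,0],0,0]
    - [[0,3,0],0,0]
    - [[0,4,0],0,0]
    - [[0,4,0],0,0]

```text
time_s: 9.52
ee_pos: [0.4847, 0.0704, 0.0112]
orientation: [0.997, 0.083, -0.001, -0.001]
ft_force: [-6.6, 11.7, 3.5]
grip_width: -0.002
grip_force: 6.2
```

>>> apply_moves:
  motion:
    - [[0,-6,0],0,0]
    - [[0,-16,0],0,0]
    - [[0,-16,-55],0,0]
    - [[0,-16,-115],0,0]
    - [[0,-16,-175],0,0]
    - [[0,-16,-235],0,0]
    - [[0,-16,-290],0,50]
    - [[0,0,-310],0,50]
    - [[0,50,-310],0,50]
    - [[0,100,-310],0,50]
    - [[0,145,-310],0,50]
    - [[0,160,-310],0,50]
    - [[0,160,-310],0,50]

```text
time_s: 11.15
ee_pos: [0.5124, -0.0895, 0.3208]
orientation: [0.997, 0.082, -0.0, -0.0]
ft_force: [0.1, -0.5, -0.4]
grip_width: 0.585
grip_force: 0.0
```

```bash
python3 - <<'E'
from h import *
import pickle
s=observe();a=snapshot("wrist");print(s["time_s"],s["ee_pos"],s["ft_force"],s["grip_width"])
pickle.dump((s,a),open("w4.pkl","wb"))
cv2.imwrite("pics/w4.png",cv2.resize(a[:,:,::-1],(784,588),interpolation=2))
E
```

```text
11.15 [ 0.51236583 -0.08946025  0.32084487] [ 0.14881388 -0.52824306 -0.40911355] 0.5845948625053728
```

View pics/w4.png

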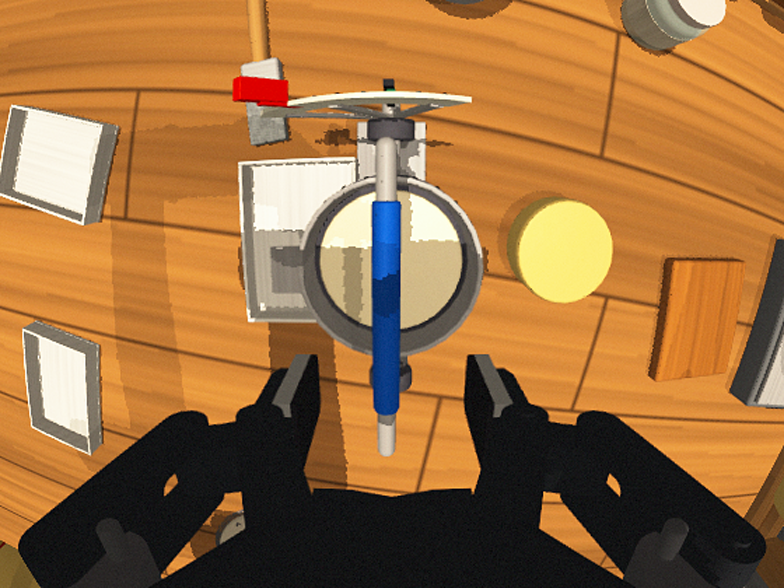

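The bar is centred between the fingers and parallel to them. The pan sits against the foot with its rim's left corners at (240,161) and (248,321). The red mark spans (233–288, 78–103). I'll refit.

```bash
python3 - <<'E'
from fit import *
s,a=pickle.load(open("w4.pkl","rb"));s1,a1=pickle.load(open("w1.pkl","rb"));k=560/784
f,_=pickle.load(open("fit1.pkl","rb"));c,sn=np.cos(f[2]),np.sin(f[2]);M=np.array([[c,-sn],[sn,c]])
for px in ([240,161],[355,158],[248,321]):
    print(((ground("wrist",np.array(px)*k,.035,s)[0]-f[:2])@M).round(4))
def cen(im):
    r,g,b=[im[...,i].astype(int) for i in range(3)];m=(r>130)&(g<50)&(b<50);m=m.astype(np.uint8)
    n,l,st,ce=cv2.connectedComponentsWithStats(m);return [(ce[i].round(1),st[i].tolist()) for i in range(1,n) if st[i][4]>15],
print(cen(a),cen(a1));
for r in (s,s1): print(proj("wrist",SP(f,[ax(.0,.135,0),ax(.119,.094,0),ax(.119,.114,f[4]),ax(.119,.114,f[4]+.05)]),r).round(1))
top=snapshot("top");sd=snapshot("side");print(cen(top),cen(sd))
for n in("top","side"):print(n,proj(n,SP(f,[ax(.0,.135,0),ax(.119,.094,0),ax(.119,.114,f[4]),ax(.119,.114,f[4]+.05)])).round(1))
cv2.imwrite("pics/side1.png",sd[:,:,::-1])
r,g,b=[a[...,i].astype(int) for i in range(3)]
m=(b>110)&(r<90)&(b>g+40);ys,xs=np.nonzero(m);print("blue",ys.min(),ys.max(),xs[ys<160].mean(),xs[ys>270].mean())
E
```

```text
[0.0839 0.1535]
[0.0817 0.0363]
[-0.0856  0.1563]
([(array([186.3,  64.4]), [166, 55, 40, 21, 686])],) ([(array([426.2,  46.9]), [417, 36, 19, 26, 309])],)
[[281.1 223.7]
 [280.4  59.2]
 [187.3  65.5]
 [183.9  66.6]]
[[513.4 197.8]
 [499.4  65.9]
 [427.2  49.9]
 [421.3  49.8]]
([(array([228.1, 114.1]), [215, 102, 27, 25, 518]), (array([ 10.2, 375.4]), [0, 332, 23, 88, 1694])],) ([(array([181.7,  13. ]), [167, 0, 30, 28, 748]), (array([212.7,  22.9]), [207, 0, 12, 49, 393]), (array([288.3,  13.1]), [287, 0, 5, 34, 101]), (array([320.2,  21.4]), [315, 0, 12, 46, 306]), (array([352.7,  19.4]), [346, 0, 15, 42, 422]), (array([386.3,  15.9]), [379, 0, 16, 34, 368]), (array([421.3,  11.1]), [416, 0, 14, 28, 219]), (array([467.1,  18.9]), [453, 0, 32, 49, 1045]), (array([535.7,  15.4]), [508, 0, 52, 36, 1489]), (array([495.3,  14.3]), [490, 2, 11, 27, 109]), (array([219.8,  96.3]), [217, 82, 7, 30, 150]), (array([316.1,  99.7]), [313, 89, 8, 24, 138]), (array([345. , 105.8]), [340, 91, 12, 31, 273]), (array([374.5, 108.1]), [368, 93, 14, 32, 303]), (array([404.6, 110.4]), [400, 95, 11, 32, 210]), (array([165.7, 248.9]), [152, 240, 29, 19, 415])],)
top [[301.3 188.5]
 [294.5 156.1]
 [271.5 160.4]
 [270.2 160.9]]
side [[276.3 162.3]
 [241.6 172.2]
 [239.8 186.7]
 [239.8 188.4]]
blue 144 296 275.5 275.6793893129771
```

```bash
python3 - <<'E'
from fit import *
s,a=pickle.load(open("w4.pkl","rb"));A=a.astype(int)
print("rows 54-80, cols 270-286: g=green k=black w=white r=red .")
for y in range(54,82):
    o=""
    for x in range(262,296):
        r,g,b=A[y,x]
        o+= "g" if g>r+25 and g>b+15 else "k" if max(r,g,b)<60 else "w" if min(r,g,b)>150 else "-" if abs(r-b)<40 else "."
    print(y,o)
f,_=pickle.load(open("fit1.pkl","rb"))
for x in(.108,.114,.119):print(proj("wrist",SP(f,[ax(x,.08,0),ax(x,.094,0),ax(x,.094,.03)]),s).round(1).tolist())
E
```

```text
rows 54-80, cols 270-286: g=green k=black w=white r=red .
54 ..................................
55 ..................................
56 ..................................
57 ............kkkkkkk...............
58 ............kkkkkkk...............
59 ............kkk-kkk...............
60 ............kkk-kkk...............
61 ............kkkkkkk...............
62 ............kkkkkkkk..............
63 .............kgggggg..............
64 .............kgggggg..............
65 ..wwwwwwwwwwwwwwwwwwwwwwwwwwww....
66 wwwwwwwwwwwwwwwwwwwwwwwwwwwwwwwwww
67 wwwwwwwwwwwwwwwwwwwwwwwwwwwwwwwwww
68 wwwwwwwwwwwwwwwwwwwwwwwwwwwwwwwwww
69 wwwwwwwwwwwwwwwwwwwwwwwwwwwwwwwwww
70 ----------------------------------
71 ----------------------------------
72 ----------------------------------
73 ------------------------.---------
74 ...........----kkkkk----..........
75 ...........--w-kkkkk----..........
76 ...........--w----------..........
77 ...........--wwwww------.......---
78 ----.......--www--------....------
79 --------...--wwwww----------------
80 --------------wwww----------------
81 ----------------------------------
[[280.4, 75.3], [280.4, 72.8], [276.8, 72.8]]
[[280.4, 68.2], [280.4, 65.3], [276.7, 65.4]]
[[280.4, 62.3], [280.4, 59.2], [276.7, 59.2]]
```

The green tick's centre is about 1.5 px right of the pointer, so the mould starts about +0.9° off and the axis sits about 1.4 mm in +y from my fit. The mark comes out near 41.5°. Now I'll grip the bar.

>>> apply_moves:
  force: 30
  motion:
    - [[0,-3.5,30],-0.3,50]
    - [[0,-3.5,60],-0.3,50]
    - [[0,-3.5,70],-0.3,50]
    - [[0,-3.5,70],-0.3,0]
    - [[0,-3.5,70],-0.3,0]
    - [[0,-3.5,70],-0.3,0]
    - [[0,-3.5,70],-0.3,0]
    - [[0,-3.5,70],-0.3,0]

```text
time_s: 12.3
ee_pos: [0.5128, -0.0856, 0.2526]
orientation: [0.996, 0.086, 0.002, 0.0]
ft_force: [0.5, 1.6, 6.1]
grip_width: 0.12
grip_force: 28.6
```

>>> apply_moves:
  motion:
    - [[0,-3,0],0,0]
    - [[0,-7.5,0.5],0,0]
    - [[0,-17,1.5],0,0]
    - [[0,-26,3],0,0]
    - [[0,-35,5],0,0]
    - [[0,-44,8],0,0]
    - [[0,-53,11.5],0,0]
    - [[0,-61,16],0,0]
    - [[0,-69.5,20.5],0,0]
    - [[0,-75.5,24.5],0,0]
    - [[0,-79,27],0,0]
    - [[0,-79,27],0,0]

```text
time_s: 13.8
ee_pos: [0.5009, -0.0051, 0.2282]
orientation: [0.996, 0.087, 0.005, -0.002]
ft_force: [-3.8, 8.5, 16.9]
grip_width: -0.0
grip_force: 8.8
```

```bash
cat > look.py <<'E'
from fit import *
s=observe();a=snapshot("wrist");print(s["time_s"],s["ee_pos"],s["ft_force"],s["grip_width"])
pickle.dump((s,a),open("w5.pkl","wb"));A=a.astype(int)
f,_=pickle.load(open("fit1.pkl","rb"));f=f.copy();f[0]-=.0014*np.sin(f[2]);f[1]+=.0014*np.cos(f[2])
c,sn=np.cos(f[2]),np.sin(f[2]);M=np.array([[c,-sn],[sn,c]])
y=((s["ee_pos"][:2]-f[:2])@M)[1];z=s["ee_pos"][2]+.019-.135
print("tilt from tool",np.degrees(np.arctan2(y,z)),np.hypot(y,z))
r,g,b=A[...,0],A[...,1],A[...,2];m=((r>110)&(g<50)&(b<50)).astype(np.uint8)
n,l,st,ce=cv2.connectedComponentsWithStats(m);i=[i for i in range(1,n) if st[i][4]>60];print([(ce[j],st[j]) for j in i])
for t in (35,38,41,42,44):print(t,proj("wrist",SP(f,[ax(.119,.094,np.radians(t)),ax(.119,.097,np.radians(t)),ax(.119,.114,np.radians(t)),ax(.119,.131,np.radians(t))]),s).round(1).tolist())
cv2.imwrite("pics/w5.png",cv2.resize(a[0:200,180:446,::-1],(798,600),interpolation=0))
E
python3 look.py
```

```text
13.8 [ 0.50086705 -0.00508508  0.22820289] [-3.75016153  8.52182635 16.93200741] -0.0004296613025558655
tilt from tool 36.838544005747 0.14019609558059376
[(array([296.91386272,  33.49327052]), array([ 271,   13,   52,   45, 1486], dtype=int32))]
35 [[336.6, 41.7], [334.2, 40.4], [319.4, 32.7], [301.7, 24.0]]
38 [[328.8, 42.5], [326.1, 41.3], [309.3, 34.2], [289.5, 26.2]]
41 [[321.4, 43.4], [318.4, 42.4], [299.9, 35.8], [278.3, 28.7]]
42 [[319.0, 43.8], [315.9, 42.7], [296.9, 36.4], [274.8, 29.5]]
44 [[314.5, 44.5], [311.2, 43.5], [291.2, 37.6], [268.1, 31.3]]
```

View pics/w5.png

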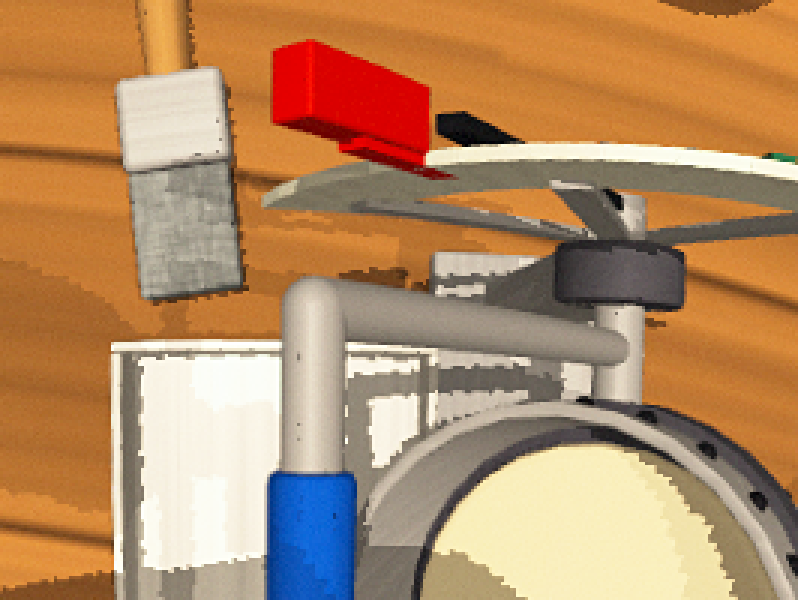

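The red mark's inner end is at about crop (430,105), and the pointer tip is just short of it at (438,117). The bar's rod is at crop column 312. The gripper reads fully shut, so the bar has left the pads. I'll work out where the bar is relative to the fingers.

```bash
python3 - <<'E'
from fit import *
s,a=pickle.load(open("w5.pkl","rb"))
f,_=pickle.load(open("fit1.pkl","rb"));f=f.copy();f[0]-=.0014*np.sin(f[2]);f[1]+=.0014*np.cos(f[2])
for t in (28,31,34,37,38,39,40,43,50):
    print(t,proj("wrist",SP(f,[ax(.055,.135,np.radians(t)),ax(.08,.135,np.radians(t)),ax(-.02,.135,np.radians(t))]),s).round(1).tolist())
print((180+312/3,472/3),(180+312/3,300/3))
Rm=R.from_quat(s["orientation"]).as_matrix();print(Rm.round(4))
A=a.astype(int);m=(A[...,2]>110)&(A[...,0]<90)&(A[...,2]>A[...,1]+40)
for y in range(155,330,12):
    x=np.nonzero(m[y])[0];print(y,(x.min(),x.max()) if len(x) else None, end=" ")
cv2.imwrite("pics/w5f.png",a[:,:,::-1])
cv2.imwrite("pics/w5g.png",cv2.resize(a[130:330,180:380,::-1],(600,600),interpolation=0))
E
```

```text
28 [[329.8, 162.8], [331.1, 104.4], [321.6, 313.9]]
31 [[314.7, 161.6], [315.7, 104.4], [308.9, 310.5]]
34 [[300.6, 160.4], [301.3, 104.6], [297.0, 306.7]]
37 [[287.6, 159.3], [288.0, 105.0], [285.8, 302.6]]
38 [[283.5, 158.9], [283.9, 105.1], [282.2, 301.2]]
39 [[279.5, 158.6], [279.8, 105.3], [278.8, 299.8]]
40 [[275.7, 158.2], [275.9, 105.4], [275.5, 298.4]]
43 [[265.0, 157.2], [265.0, 106.0], [266.1, 294.0]]
50 [[244.5, 155.0], [244.3, 107.5], [247.7, 283.7]]
(284.0, 157.33333333333334) (284.0, 100.0)
[[ 0.9849  0.173   0.0088]
 [ 0.173  -0.9849  0.0043]
 [ 0.0094 -0.0027 -1.    ]]
155 None 167 (np.int64(269), np.int64(298)) 179 (np.int64(269), np.int64(297)) 191 (np.int64(269), np.int64(297)) 203 (np.int64(269), np.int64(297)) 215 (np.int64(269), np.int64(288)) 227 None 239 None 251 None 263 None 275 None 287 None 299 None 311 None 323 None
```

View pics/w5g.png

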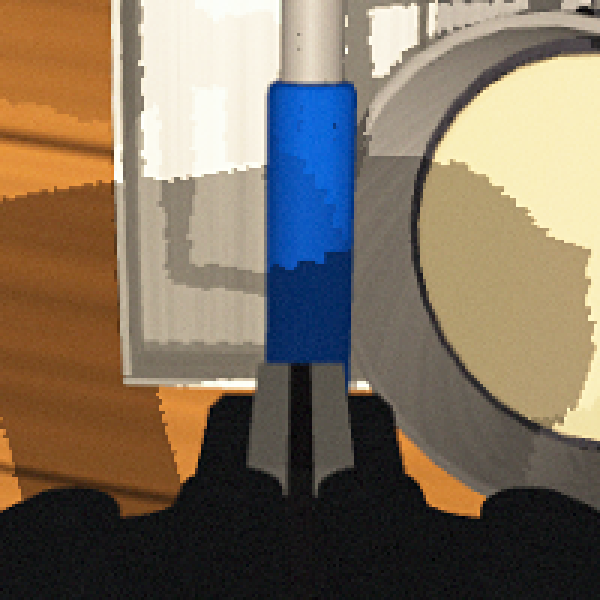

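The fingers are shut with the bar slipped out at their tips, so I gripped too near the tips. The mould followed to about 38° and is staying there. I'll open, go deeper and re-grip.

>>> apply_moves:
  force: 30
  motion:
    - [[0,0,-3],0,50]
    - [[0,0,-3],0,50]
    - [[0,0,-3],0,50]
    - [[0,0,-3],0,50]

```text
time_s: 14.35
ee_pos: [0.4979, -0.008, 0.2264]
orientation: [0.996, 0.086, -0.001, 0.0]
ft_force: [-0.2, -0.1, 0.9]
grip_width: 0.589
grip_force: 0.0
```

```bash
cat > bar.py <<'E'
from fit import *
s=observe();a=snapshot("wrist");A=a.astype(int);m=(A[...,2]>60)&(A[...,0]<90)&(A[...,2]>A[...,1]+30)
print(s["time_s"],s["ee_pos"],s["ft_force"],s["grip_width"])
for y in (167,179,191,203,230,260,290):
    x=np.nonzero(m[y,200:360])[0]+200;print(y,(int(x.min()),int(x.max())) if len(x) else None, end=" ")
f,_=pickle.load(open("fit1.pkl","rb"));f=f.copy();f[0]-=.0014*np.sin(f[2]);f[1]+=.0014*np.cos(f[2])
x=np.nonzero(m[179,200:360])[0]+200
from scipy.optimize import brentq
X=(x.min()+x.max())/2
def col(t,px=.045): return proj("wrist",SP(f,[ax(px,.135,t)]),s)[0,0]
print("tilt by bar",np.degrees(brentq(lambda t:col(t)-X,-.3,1.1)))
pickle.dump((s,a),open("wl.pkl","wb"))
E
python3 bar.py
```

```text
14.35 [ 0.49788768 -0.00803834  0.22642243] [-0.20210467 -0.06297002  0.90462548] 0.5887534138076602
167 (264, 293) 179 (264, 292) 191 (263, 292) 203 (264, 292) 230 (264, 291) 260 (264, 291) 290 (265, 290) tilt by bar 38.01177697193302
```

>>> apply_moves:
  force: 30
  motion:
    - [[0,0,7],0,50]
    - [[0,0,14],0,50]
    - [[0,0,14],0,0]
    - [[0,0,14],0,0]
    - [[0,0,14],0,0]
    - [[0,0,14],0,0]
    - [[0,0,14],0,0]

```text
time_s: 15.28
ee_pos: [0.4985, -0.0073, 0.2134]
orientation: [0.996, 0.086, 0.0, -0.0]
ft_force: [-1.8, 4.3, 1.8]
grip_width: 0.147
grip_force: 31.0
```

```bash
python3 bar.py
```

```text
15.275 [ 0.498497   -0.0073064   0.21342591] [-1.77026873  4.2556374   1.77888012] 0.1465876341501849
167 (265, 297) 179 (265, 297) 191 (265, 296) 203 (265, 296) 230 (265, 295) 260 (266, 293) 290 (266, 293) tilt by bar 37.62594420475842
```

```bash
cat > mk.py <<'E'
from fit import *
from scipy.optimize import minimize
f0,_=pickle.load(open("fit1.pkl","rb"))
V=[pickle.load(open(n,"rb")) for n in("w4.pkl","w5.pkl","wl.pkl")]
def mask(a):
    A=a.astype(int);r,g,b=A[...,0],A[...,1],A[...,2];m=((r>100)&(g<70)&(b<70)&(r>2.2*g)).astype(np.uint8)
    n,l,st,ce=cv2.connectedComponentsWithStats(m);i=1+np.argmax(st[1:,4]);return l==i
Ms=[mask(a) for s,a in V];print([m.sum() for m in Ms])
def iou(p,dim):
    f=f0.copy();f[0]+=p[0];f[1]+=p[1];t=p[2];o=0
    for (s,a),m in zip(V,Ms):
        P=[]
        for i in(-1,1):
            for j in(-1,1):
                for r in(.097,.131):
                    x=p[3]+i*dim[0]/2;e=j*dim[1]/2
                    P.append([x,r*np.sin(t)+e*np.cos(t),.135+r*np.cos(t)-e*np.sin(t)])
        h=cv2.convexHull((proj("wrist",SP(f,P),s)*16).astype(np.int32).reshape(-1,1,2))
        im=np.zeros(m.shape,np.uint8);cv2.fillConvexPoly(im,h,1,shift=4);o+=(im.astype(bool)&m).sum()/(im.astype(bool)|m).sum()
    return -o/len(V)
for dim in((.014,.009),(.009,.014)):
    r=minimize(iou,[0,.001,.725,.119],args=(dim,),method="Nelder-Mead",options=dict(initial_simplex=np.array([[0,0,.72,.119],[.004,0,.72,.119],[0,.004,.72,.119],[0,0,.8,.119],[0,0,.72,.125]]),maxiter=300))
    print(dim,r.x.round(4),np.degrees(r.x[2]),-r.fun)
s,a=V[2];A=a.astype(int)
print(proj("wrist",SP(f0,[ax(.119,.094,.7)]),s))
E
python3 mk.py
```

```text
[np.int64(746), np.int64(1618), np.int64(1895)]
(0.014, 0.009) [1.000e-04 2.400e-03 7.087e-01 1.186e-01] 40.607449084863966 0.9039158674846725
(0.009, 0.014) [-0.0011  0.0021  0.705   0.12  ] 40.391946197449 0.7586875218306314
[[326.10486689  31.05370148]]
```

>>> apply_moves:
  motion:
    - [[0,-2,1.5],0,0]
    - [[0,-4,3],0,0]
    - [[0,-6,4.5],0,0]
    - [[0,-6,4.5],0,0]

```text
time_s: 15.82
ee_pos: [0.4979, -0.0035, 0.2102]
orientation: [0.996, 0.086, 0.001, 0.002]
ft_force: [-2.0, -2.1, 5.4]
grip_width: 0.147
grip_force: 31.4
```

```bash
python3 bar.py; python3 mk.py; python3 - <<'E'
from fit import *
s,a=pickle.load(open("wl.pkl","rb"));A=a.astype(int)
f,_=pickle.load(open("fit1.pkl","rb"));f=f.copy();f[1]+=.0024
print(proj("wrist",SP(f,[ax(.1186,.097,.7087),ax(.1186,.131,.7087),ax(.119,.094,.7087),ax(.119,.094,.68),ax(.119,.06,.7087)]),s).round(1).tolist())
for y in range(8,62):
    o=""
    for x in range(275,375):
        r,g,b=A[y,x]
        o+= "R" if r>100 and g<70 and b<70 and r>2.2*g else "k" if max(r,g,b)<60 else "w" if min(r,g,b)>150 else "-" if abs(r-b)<40 else "."
    print(y,o)
E
```

```text
15.825 [ 0.49789437 -0.00345382  0.21021543] [-1.95026545 -2.07118105  5.38114385] 0.1466177535290158
167 (265, 297) 179 (265, 297) 191 (265, 297) 203 (265, 296) 230 (266, 295) 260 (266, 293) 290 (267, 293) tilt by bar 39.82885449943346
[np.int64(746), np.int64(1618), np.int64(1874)]
(0.014, 0.009) [7.000e-04 2.200e-03 7.151e-01 1.181e-01] 40.97066497267026 0.9016758524180654
(0.009, 0.014) [-6.000e-04  1.900e-03  7.079e-01  1.199e-01] 40.560621099682635 0.7616861734508978
[[334.55555095  30.0901742 ]]
[[325.5, 28.6], [282.2, 11.0], [328.6, 29.3], [333.2, 28.6], [358.7, 43.3]]
8 RRRRRRRRRRRRRRRRRRRRRRRRRRRRRRRRRRRRRRRRRRRRR.......................................................
9 RRRRRRRRRRRRRRRRRRRRRRRRRRRRRRRRRRRRRRRRRRRRRRR.....................................................
10 RRRRRRRRRRRRRRRRRRRRRRRRRRRRRRRRRRRRRRRRRRRRRRRRR...................................................
11 RRRRRRRRRRRRRRRRRRRRRRRRRRRRRRRRRRRRRRRRRRRRRRRRRRR.................................................
12 RRRRRRRRRRRRRRRRRRRRRRRRRRRRRRRRRRRRRRRRRRRRRRRRRRRRR..............................................
[... 4397 characters left out ...]
------------------------------..............................................
56 --------------------------------------------------..................................................
57 -------------------------------------------------...................................................
58 -------------------------------------------------------.............................................
59 -------------------------------------------------------------.......................................
60 ........-.----------------------------------------------------------................................
61 ......................--------------------------------------------------www.........................
```

>>> apply_moves:
  motion:
    - [[0,-1.5,1.5],0,0]
    - [[0,-3,2.5],0,0]
    - [[0,-3,2.5],0,0]
    - [[0,-3,2.5],0,0]

```text
time_s: 16.38
ee_pos: [0.4975, -0.0007, 0.2077]
orientation: [0.996, 0.086, 0.001, 0.002]
ft_force: [-0.4, -3.5, 5.1]
grip_width: 0.15
grip_force: 31.5
```

```bash
python3 bar.py; cat > pt.py <<'E'
# joint fit: y-shift, mark angle, from red box edges; pointer angle from black quad, all via template comparison printed
from fit import *
s,a=pickle.load(open("wl.pkl","rb"));A=a.astype(int)
for y in range(14,46):
    o=""
    for x in range(300,365):
        r,g,b=A[y,x]
        o+= "R" if r>100 and g<70 and b<70 and r>2.2*g else "k" if max(r,g,b)<60 else "w" if min(r,g,b)>150 else "-" if abs(r-b)<40 else "."
    print(y,o)
E
python3 pt.py
```

```text
16.375 [ 0.49749502 -0.00068636  0.20766884] [-0.4117324  -3.48989272  5.10030317] 0.1496525958675473
167 (265, 297) 179 (266, 297) 191 (265, 297) 203 (265, 296) 230 (265, 295) 260 (266, 293) 290 (266, 293) tilt by bar 41.28070778068464
14 RRRRRRRRRRRRRRRRRRRRRRRRRRRRRRRRRRRRRR...........................
15 RRRRRRRRRRRRRRRRRRRRRRRRRRRRRRRRRRRRRR...........................
16 RRRRRRRRRRRRRRRRRRRRRRRRRRRRRRRRRRRRRR...........................
17 RRRRRRRRRRRRRRRRRRRRRRRRRRRRRRRRRRRRRR...........................
18 RRRRRRRRRRRRRRRRRRRRRRRRRRRRRRRRRRRRRR...........................
19 RRRRRRRRRRRRRRRRRRRRRRRRRRRRRRRRRRRRRR...........................
20 RRRRRRRRRRRRRRRRRRRRRRRRRRRRRRRRRRRRRR...........................
21 RRRRRRRRRRRRRRRRRRRRRRRRRRRRRRRRRRRRRR...........................
22 RRRRRRRRRRRRRRRRRRRRRRRRRRRRRRRRRRRRRR...........................
23 RRRRRRRRRRRRRRRRRRRRRRRRRRRRRRRRRRRRRR...........................
24 RRRRRRRRRRRRRRRRRRRRRRRRRRRRRRRRRRRRRRkkkk.......................
25 RRRRRRRRRRRRRRRRRRRRRRRRRRRRRRRRRRRRRRkkkkkk.....................
26 RRRRRRRRRRRRRRRRRRRRRRRRRRRRRRRR
[... 644 characters left out ...]
wwwwwwwwww
36 .......RRRRRRRRRRRRRRRRRRRRRRRRR.RRRRRwwwwwwwwwwwwwwwwwwwwwwwwwww
37 ..........RRRRRRRRRRRR.RRRRRRRRRRRRRR.wwwwwwwwwwwwwwwwwwwwwwwwwww
38 .............RRRRRRRRRRRRRRRRRRRRRRRwwwwwwwwwwwwwwwwwwwwwwwwwwwww
39 ...............RRRRRRRRRRRRRRRRRRRRR.wwwwwwwwwwwwwwwwwwwwwwwwwwww
40 ................-..RRRRRRRRRRRRRRRRR.wwwwwwwwwwwwwwwwwwwwwww.....
41 .........-----------.RRRRRRRRRRRRRRR.wwwwwww...-.----------------
42 ......-----------------..RRRRRRRRR...----------------------------
43 .------------------------...RRR...-..----------------------------
44 -----------------------------.RR..-.......-----------------------
45 ------------------------------......RRRRRRR----------------------
```

The pointer is about 0.4° short of the mark's centre line. I'll make a tiny step and hold.

>>> apply_moves:
  motion:
    - [[0,-0.8,0.6],0,0]
    - [[0,-0.8,0.6],0,0]
    - [[0,-0.8,0.6],0,0]
    - [[0,-0.8,0.6],0,0]

```text
time_s: 16.92
ee_pos: [0.4974, -0.0001, 0.2072]
orientation: [0.996, 0.086, 0.001, 0.002]
ft_force: [-1.5, -3.3, 5.2]
grip_width: 0.146
grip_force: 31.5
```

```bash
python3 bar.py; python3 mk.py; sed -i 's/^f0\[1\].*//' mk.py; python3 - <<'E'
from fit import *
# direct: pointer+mark relative, using tool-kinematic tilt
s,a=pickle.load(open("wl.pkl","rb"))
for d in (.0014,.002):
    f,_=pickle.load(open("fit1.pkl","rb"));f=f.copy();f[0]-=d*np.sin(f[2]);f[1]+=d*np.cos(f[2])
    for t in (40,41,42,43):
        q=np.radians(t);print(d,t,"mark upper-inner corners",[proj("wrist",SP(f,[[x,.097*np.sin(q)-.0045*np.cos(q),.135+.097*np.cos(q)+.0045*np.sin(q)]]),s).round(1)[0].tolist() for x in(.1115,.126)],"outer",[proj("wrist",SP(f,[[x,.131*np.sin(q)-.0045*np.cos(q),.135+.131*np.cos(q)+.0045*np.sin(q)]]),s).round(1)[0].tolist() for x in(.1115,.126)])
A=a.astype(int);r,g,b=A[...,0],A[...,1],A[...,2];m=(r>100)&(g<70)&(b<70)&(r>2.2*g)
for y in (12,16,20,24,28,32):
    x=np.nonzero(m[y,:400])[0];print(y,x.min(),x.max())
E
```

```text
16.925 [ 4.97415517e-01 -1.21910562e-04  2.07153230e-01] [-1.48819553 -3.26984344  5.15918335] 0.14610218828000648
167 (266, 297) 179 (266, 297) 191 (265, 297) 203 (265, 296) 230 (265, 295) 260 (266, 293) 290 (266, 293) tilt by bar 41.60913881173975
[np.int64(746), np.int64(1618), np.int64(1890)]
(0.014, 0.009) [-4.000e-04  1.900e-03  7.154e-01  1.193e-01] 40.98836198956024 0.8934680129261402
(0.009, 0.014) [-0.0008  0.002   0.7062  0.1194] 40.46119107228893 0.7571125123847238
[[342.11391702  29.15335679]]
0.0014 40 mark upper-inner corners [[344.8, 40.5], [344.4, 13.5]] outer [[304.3, 22.8], [304.1, -8.5]]
0.0014 41 mark upper-inner corners [[341.8, 40.8], [341.3, 14.0]] outer [[299.7, 23.7], [299.5, -7.4]]
0.0014 42 mark upper-inner corners [[338.7, 41.1], [338.3, 14.4]] outer [[295.2, 24.6], [295.1, -6.3]]
0.0014 43 mark upper-inner corners [[335.8, 41.4], [335.4, 14.9]] outer [[290.8, 25.5], [290.8, -5.1]]
0.002 40 mark upper-inner corners [[343.6, 40.4], [343.2, 13.5]] outer [[302.8, 22.8], [302.6, -8.5]]
0.002 41 mark upper-inner corners [[340.6, 40.7], [340.1, 13.9]] outer [[298.2, 23.7], [298.1, -7.4]]
0.002 42 mark upper-inner corners [[337.5, 41.0], [337.1, 14.3]] outer [[293.7, 24.5], [293.6, -6.3]]
0.002 43 mark upper-inner corners [[334.6, 41.4], [334.2, 14.8]] outer [[289.4, 25.5], [289.4, -5.1]]
12 282 337
16 282 338
20 282 338
24 284 339
28 296 338
32 306 339
```

Tilt and mark agree within about 0.4°. Holding.

>>> apply_moves:
  motion:
    - [[0,0,0],0,0]
    - [[0,0,0],0,0]
    - [[0,0,0],0,0]
    - [[0,0,0],0,0]
    - [[0,0,0],0,0]
    - [[0,0,0],0,0]
    - [[0,0,0],0,0]
    - [[0,0,0],0,0]
    - [[0,0,0],0,0]
    - [[0,0,0],0,0]
    - [[0,0,0],0,0]
    - [[0,0,0],0,0]
    - [[0,0,0],0,0]
    - [[0,0,0],0,0]
    - [[0,0,0],0,0]
    - [[0,0,0],0,0]
    - [[0,0,0],0,0]
    - [[0,0,0],0,0]
    - [[0,0,0],0,0]
    - [[0,0,0],0,0]

```text
time_s: 19.48
ee_pos: [0.4974, -0.0001, 0.2071]
orientation: [0.996, 0.086, 0.001, 0.002]
ft_force: [-0.9, -3.2, 4.2]
grip_width: 0.147
grip_force: 31.5
```

>>> apply_moves:
  motion:
    - [[0,0,0],0,0]
    - [[0,0,0],0,0]
    - [[0,0,0],0,0]
    - [[0,0,0],0,0]
    - [[0,0,0],0,0]
    - [[0,0,0],0,0]
    - [[0,0,0],0,0]
    - [[0,0,0],0,0]
    - [[0,0,0],0,0]
    - [[0,0,0],0,0]

```text
time_s: 20.72
ee_pos: [0.4974, -0.0002, 0.2071]
orientation: [0.996, 0.086, 0.001, 0.002]
ft_force: [-1.1, -3.8, 5.9]
grip_width: 0.147
grip_force: 31.5
```

>>> apply_moves:
  motion:
    - [[0,6.5,-5.5],0,0]
    - [[0,14,-11],0,0]
    - [[0,22,-16],0,0]
    - [[0,30,-20],0,0]
    - [[0,39,-24],0,0]
    - [[0,48,-27.5],0,0]
    - [[0,57,-30],0,0]
    - [[0,66,-32],0,0]
    - [[0,75.5,-33],0,0]
    - [[0,82.5,-34],0,0]
    - [[0,87,-34],0,0]
    - [[0,87,-34],0,0]
    - [[0,87,-34],0,0]

```text
time_s: 22.35
ee_pos: [0.5113, -0.0841, 0.2413]
orientation: [0.996, 0.086, 0.0, -0.0]
ft_force: [-2.9, 2.0, 8.7]
grip_width: 0.149
grip_force: 31.8
```

```bash
python3 bar.py; cat > z.py <<'E'
from fit import *
s,a=pickle.load(open("wl.pkl","rb"));A=a.astype(int)
f,_=pickle.load(open("fit1.pkl","rb"))
p=proj("wrist",SP(f,[ax(.119,.094,0),ax(.119,.094,.02)]),s);print(p)
x0,y0=p[0].round().astype(int)
for y in range(max(0,y0-8),y0+24):
    o=""
    for x in range(x0-22,x0+22):
        r,g,b=A[y,x]
        o+= "g" if g>r+25 and g>b+15 else "k" if max(r,g,b)<60 else "w" if min(r,g,b)>150 else "-" if abs(r-b)<40 else "."
    print(y,x0-22,o)
E
python3 z.py
```

```text
22.35 [ 0.51127636 -0.08410547  0.24131635] [-2.94772238  2.0248107   8.73905738] 0.14949540556700894
167 (265, 297) 179 (265, 297) 191 (265, 296) 203 (265, 296) 230 (265, 295) 260 (266, 293) 290 (266, 293) tilt by bar 1.9432378242367416
[[292.39361385  32.16770851]
 [288.86863983  32.12581763]]
24 270 ............................................
25 270 ............................................
26 270 ............................................
27 270 ............................................
28 270 ..........kkkkkkkkkk........................
29 270 ..........kkkkkkkkkk........................
30 270 ..........kkkkkkkkkk........................
31 270 ..........kkkkkkkkkk........................
32 270 ..........kkkkkkkkkk........................
33 270 ..........kkkkkkkkkk........................
34 270 ..........kkkkkkkkkk........................
35 270 ..........kkkkkkkkkk........................
36 270 ..........kkkkkkkkkk........................
37 270 ..........kkkkkkgggg........................
38 270 ..........kkkkkgggggggggg...................
39 270 ..........kkkkkk
[... 160 characters left out ...]
wwwwwwwwwwwwwwwwwwwwwwww
43 270 wwwwwwwwwwwwwwwwwwwwwwwwwwwwwwwwwwwwwwwwwwww
44 270 wwwwwwwwwwwwwwwwwwwwwwwwwwwwwwwwwwwwwwwwwwww
45 270 wwwwwww----.wwwwwwwwwwwwwwwwwwwwwwwwwwwwwwww
46 270 -------------------------------------....www
47 270 --------------------------------------------
48 270 --------------------------------------------
49 270 --------------------------------------------
50 270 --------------------------------------------
51 270 --------------------------------------------
52 270 --------------------------------------------
53 270 --------------------------------------------
54 270 --------------------------------------------
55 270 ............kkkkkkkk-...............--------
```

Pointer centre is at column 284.5 and the green tick's at 289.8, so it is about 1.7° above level. I'll move another 4 mm.

>>> apply_moves:
  motion:
    - [[0,2,-0.5],0,0]
    - [[0,4,-0.5],0,0]
    - [[0,4,-0.5],0,0]
    - [[0,4,-0.5],0,0]

```text
time_s: 22.9
ee_pos: [0.5118, -0.0876, 0.2412]
orientation: [0.996, 0.086, -0.0, -0.0]
ft_force: [-3.6, 5.0, 5.9]
grip_width: 0.149
grip_force: 31.8
```

```bash
python3 bar.py; python3 z.py | sed -n 1,20p
```

```text
22.9 [ 0.51180087 -0.08757458  0.24121892] [-3.56767349  5.03144507  5.90601904] 0.1493570932247405
167 (265, 297) 179 (265, 297) 191 (265, 296) 203 (265, 296) 230 (265, 295) 260 (266, 293) 290 (266, 293) tilt by bar 0.4452999904344027
[[285.86762167  31.87811688]
 [282.33719264  31.86117012]]
24 264 ............................................
25 264 ............................................
26 264 ............................................
27 264 ............................................
28 264 ..............kkkkkkkkkk....................
29 264 ..............kkkkkkkkkk....................
30 264 ..............kkkkkkkkkk....................
31 264 ..............kkkkkkkkkk....................
32 264 ..............kkkkkkkkkk....................
33 264 ..............kkkkkkkkkk....................
34 264 ..............kkkkkkkkkk....................
35 264 ..............kkkkkkkkkk....................
36 264 ..............kkkkkkkkkk....................
37 264 ..............kggggggggg....................
38 264 ..............kggggggggg-...................
39 264 ..............kggggggggg....................
40 264 wwwwwwwwwwwwwwwwwwwwwwwwwwwwwwwwwwwwwww.....
41 264 wwwwwwwwwwwwwwwwwwwwwwwwwwwwwwwwwwwwwwwwwwww
```

>>> apply_moves:
  motion:
    - [[0,0.6,0],0,0]
    - [[0,0.6,0],0,0]
    - [[0,0,0],0,50]
    - [[0,0,0],0,50]
    - [[0,0,0],0,50]
    - [[0,0,-20],0,50]
    - [[0,0,-55],0,50]
    - [[0,0,-90],0,50]
    - [[0,0,-90],0,50]

```text
time_s: 24.08
ee_pos: [0.5136, -0.0881, 0.3331]
orientation: [0.996, 0.086, 0.003, 0.0]
ft_force: [0.1, 0.6, 0.2]
grip_width: 0.588
grip_force: 0.0
```

```bash
python3 bar.py; python3 z.py | sed -n 1,20p; cat >> bar.py <<'E'
E
python3 - <<'E'
from fit import *
s,a=pickle.load(open("wl.pkl","rb"));A=a.astype(int)
f,_=pickle.load(open("fit1.pkl","rb"))
C=SP(f,[[.085,.155,.035],[-.085,.155,.035],[.085,.035,.035],[.12,.035,0]]);p=proj("wrist",C,s);print(p.round(1))
for i in (0,1):
    x,y=p[i].round().astype(int);y+= 12 if i==0 else -12
    row=A[y,x-20:x+20].sum(1);print(y,x-20,row.tolist())
E
```

```text
24.075 [ 0.51359013 -0.08810432  0.33312128] [0.06755779 0.59829677 0.16901515] 0.5881333139540673
167 (271, 289) 179 (271, 288) 191 (270, 288) 203 (271, 288) 230 (270, 288) 260 (270, 287) 290 (277, 281) tilt by bar 0.36826908382528245
[[282.57821553  64.67167901]
 [280.25398243  64.66431465]]
57 261 ............................................
58 261 ............................................
59 261 ............................................
60 261 ............................................
61 261 ............................................
62 261 ..................-...-.....................
63 261 .................kkkkkk-....................
64 261 .................kkk-kk-....................
65 261 .................kkkkkk-....................
66 261 .................kkkkkk-....................
67 261 .................kkkkkk.....................
68 261 .................kkkkkk.....................
69 261 .................gggggg.....................
70 261 .................gggggg.....................
71 261 wwwwwwwwwwwwwwwwwwwwwwwwwwwwwwwwwwwwwwwwwww.
72 261 wwwwwwwwwwwwwwwwwwwwwwwwwwwwwwwwwwwwwwwwwwww
73 261 wwwwwwwwwwwwwwwwwwwwwwwwwwwwwwwwwwwwwwwwwwww
74 261 wwwwwwwwwwwwwwwwwwwwwwwwwwwwwwwwwwwwwwwwwwww
[[174.1 116. ]
 [180.3 228. ]
 [256.1 113. ]
 [257.8  90.9]]
128 154 [302, 316, 307, 308, 308, 302, 326, 316, 314, 324, 318, 314, 325, 312, 313, 323, 324, 315, 309, 355, 663, 719, 491, 299, 309, 303, 322, 325, 340, 631, 730, 716, 717, 713, 711, 715, 717, 723, 720, 721]
216 160 [433, 436, 425, 434, 423, 431, 426, 430, 432, 427, 433, 436, 429, 423, 439, 435, 432, 425, 457, 520, 425, 343, 333, 350, 367, 337, 492, 517, 508, 506, 501, 519, 508, 503, 514, 524, 520, 519, 509, 519]
```

The pointer is on green, the pan's edges are where predicted within 1 px, and the gripper is clear. Handing in.

```bash
python3 -c "
from bench import *
print(hand_in())"
```

```text
the job is handed in; nothing more can be done
None
```

I handed in the job at about 24 s: the pan stands against the foot under the lip, the mould was tipped to within about 0.5° of the red mark and held there for over 3 s, and it is back on the green tick and released. On the first grip the bar slipped out of the fingers at about 38°; the mould stayed put and I re-gripped deeper.

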